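# Lock the specimen carrier on the microscope stage

### The job

Set the specimen carrier plate fully down on the stage's two locating pins, then turn the key clockwise until the lock's bolt is fully out over the plate. Turn the key back, feeling for the one position where it will come out, draw it out and leave it at rest in the green tray, with the plate still locked and the other things on the table left alone.

Things in the scene. Friction and masses are not known exactly. Their poses are not given: they have to be found in the camera images.
- stage: Black specimen stage, a base plate 150 (x) x 240 (y) x 20 high, fixed to the table. Origin: centre of its underside, on the table; z up. Its -y part is the seat for the carrier plate, its +y part carries the key lock.
- seat (a point): Centre of the seat on the stage's top face (20 above the table; stage frame 0, -35, 20 mm), axes as the stage. Two fixed steel locating pins, 10 diameter, 8 high (the top 3 taper to 4 diameter), stand on the seat at y = -52 and y = +52 mm from this point.
- plate: Aluminium specimen carrier plate, 90 (x) x 140 (y) x 10 thick, 0.3 kg, with two through holes of 12 diameter at x = 0, y = -52 and +52. It starts lying on the table. Origin: centre of its underside. Fits the pins either way round. Seated, its underside is flat on the seat, its origin at the seat point, y axes parallel; riding on the pins it stands 8 higher.
- plate_grip (a point): Middle of the plate's blue upright grip bar, 27 above the plate's underside; plate axes. The bar measures 12 (x) x 56 (y) and rises from the plate's top face to 44 above the underside. Small rock samples 5 high lie on the plate along both long edges (30 to 42 either side in x).
- lock (a point): On the vertical lock axis, at the top of the lock's steel face (46.5 above the table; stage frame 0, 72, 46.5 mm), axes as the stage. Lock housing 60 x 60 in plan, its wall facing the seat 7 from the edge of a seated plate.
- key: Key, 80 long, 0.07 kg, at the start upright in the lock. Origin: lower end of its brass stem (10 diameter), on its axis, 31 above the table while in the lock; z up towards the bow. A steel collar of 48 diameter from 17 to 22 above the origin hides the lock's notch. At the start its x axis points 1.0 rad counter-clockwise (from above) of the stage's x axis.
- key_bow (a point): Middle of the key's red flat bow, 51 above the key's origin, key axes. The bow measures 44 (x) x 8 (y) and reaches from 22 to 80 above the origin.
- key_tab (a point): Outer end of the key's tab, 5 thick and 8 high, sticking out along the key's x to 19 from its axis at the stem's lower end, under the lock's face. The face has one notch that lets the tab out: there (within about 0.08 rad) the key comes up freely and is out after a 16 mm lift; anywhere else it lifts only 1.5 and is held fast.
- plug (a joint): The lock's plug, turned by the key: 0 at the start, positive clockwise from above, stop at 1.45 rad; stays where left. Key play in it about 0.1 rad; friction 0.05 N m, 0.12 with the bolt moving. The notch is unmarked, at 0.2 to 0.7 rad of key turn from the start, different each time: feel for it by pulling up lightly.
- bolt (a joint): The lock's steel bolt. 0 drawn in, 0.012 m fully out; it slides towards the seat. The key begins to push it at about 0.6 rad and has it fully out near the plug's stop. It stays out when the key turns back. Its underside passes 2 over a seated plate's top face and its end then covers the plate's edge by 8; a plate that is not fully down is in its way.
- bolt_tip (a point): Middle of the bolt's free end, 36 above the table; it moves with the bolt.
- tray: Green open tray fixed on the table, outside 170 (x) x 140 (y) x 25 high, walls and floor 5 thick. Origin: centre of its underside.
- jar: amber glass sample jar with white cap, 56 diameter x 90 high mm; bystander, leave it alone. Origin: centre of its underside.
- mug: blue mug, 80 diameter x 90 high mm; bystander, leave it alone. Origin: centre of its underside.
- screwdriver: screwdriver, 180 long mm; bystander, leave it alone. Origin: centre of its underside (middle of its length).
- brush: small brush, 170 long mm; bystander, leave it alone. Origin: centre of its underside (middle of its length).
- core: terracotta-coloured rock sample, 70 x 45 x 30 mm; bystander, leave it alone. Origin: centre of its underside.
Things that resemble listed ones, but are neither listed nor needed, are in the scene too. Of the things shaped like the plate, the aluminium one is meant.

How it is judged:
On the way, in this order (a step that is already met when the one before it is completed fails the run):
1. the carrier plate is fully down over both pins (horizontal distance between plate and seat below 0.0035 m and z of plate in the frame of seat between -0.003 and 0.002 m and angle between the y axis of plate and the y axis of seat, either way round below 0.05 rad and angle between plate's own z axis and vertical below 0.03 rad), for 0.2 s.
2. with the plate down, the key has driven the bolt fully out over it (all of step 1 and value of joint bolt above 0.0095 m), for 0.1 s.
3. the key has been drawn out of the lock, the bolt still out (value of joint bolt above 0.0095 m and z of key in the frame of stage above 0.06 m), for 0.1 s.
At the end, for the whole second after the job is handed in: Plate on its pins (origin within 3.5 mm of the seat point across and 2 mm in height, y axes within 0.05 rad), bolt out over 9.5 mm, key at rest in the tray (stem end and middle of the bow within its outline, stem end under 40 mm above its underside; standing or lying) (all of step 2 and x of key in the frame of tray between -0.085 and 0.085 m and x of key_bow in the frame of tray between -0.085 and 0.085 m and y of key in the frame of tray between -0.07 and 0.07 m and y of key_bow in the frame of tray between -0.07 and 0.07 m and z of key in the frame of tray below 0.04 m and linear speed of key below 0.02 m/s); the robot touches nothing.
It fails at once if a bystander (jar, mug, screwdriver, brush or rock sample) is moved more than 30 mm (distance of any of jar, mug, screwdriver, brush, core from where it was at the start of the episode above 0.03 m).
It also fails if it takes over 72 s, if anything falls off the work surface, if the arm or the gripper's body presses on something with over 40 N, if the wrist force passes 120 N, or if a joint passes its speed limit or range.

### The arm

A 6-joint arm with a two-finger parallel gripper is mounted at the origin on the work surface. World frame = base frame: x ahead of the robot, y to its left, z up, the work surface at z = 0. Lengths are in m, angles in rad, forces in N, time in s.
With the tool pointing down it reaches from about 0.275 to 0.85 m from the base axis. Payload 5.2 kg.
Tool frame: the origin (TCP) lies on the centre line of the jaws, within the pads' length; the fingertips stand 14 mm ahead of it and the grasp point (between the pads) lies 5 mm behind it (ctrl.nose_length is the distance from the TCP to the fingertips, in m); z points along the fingers, y is the direction in which the jaws open and shut (so a half turn about z gives the same grasp; the last joint's range is limited). The gripper opens to 85 mm and grips with 20 to 120 N. Pads are 22 mm wide; open, the fingers measure 114 mm over their backs; the gripper's body (76 mm by 85 mm) begins 54 mm behind the grasp point. The pads swing forward as they close: fully open they stand 13 mm farther back than shut.
Start: joints at [-1.322, 0.259, 1.535, -0, 1.348, -0.203], TCP at [0.24, -0.495, 0.245] pointing down, gripper open.
Joint ranges: [-3.14, 3.14], [-0.91, 2.08], [0.19, 2.58], [-1.22, 4.36], [0.22, 2.71], [-3.12, 3.12]. Speed limits (rad/s): [2.57, 2.57, 3.14, 3.14, 3.14, 3.14].

### API

Orientations are given as a unit quaternion [w, x, y, z].
In Python, from station import ctrl gives the robot as it stands.
- The arm moves only by the tool servo_tool, never from a script. Its argument "increments" is a list that holds one entry, the list of rows, each a list of 6 numbers: the shift along the world's x, y, z in mm, then the turn, a rotation vector about the world's x, y, z in rad. A call has 1 to 20 rows; each row is the pose to reach, as a shift and turn from the pose commanded when the call began; what a row does not reach only later rows make up. A row lasts 1/12 s, in which the tool goes at most 41.7 mm and 7.16 degrees, less where a joint would pass 70% of its speed; a pose out of reach is approached as far as the arm can. A call with a gripper value outside its range is refused whole. "fingers" is the finger opening in mm, from 0 to 85.4, set as the call begins (left out, the last holds). The fingers move at their own pace and stop on an object; "force" is the grip in N (left out, the last holds). Time passes only in rows, so rows that repeat a pose let the fingers close. It gives the time, the measured TCP pose, the force and the opening at its end, in the units of the state.
- ctrl.get_obs(): the state, without advancing time (a new reading comes with each control period).
- ctrl.camera(name): name is "scene" or "top" or "wrist"; returns the picture (400x640x3 uint8, blue, green, red); there is no depth.
- ctrl.camera_model(name): a dict with "fx", "fy", "cx", "cy" (pixels), "world_from_camera" (4x4, takes a point from camera to world coordinates); the wrist camera has in their place "hand_eye" (4x4, takes a point from camera to tool coordinates, whose origin is the TCP and whose axes are the flange's). Camera axes: x right, y up, looking along -z (the intrinsics and any distortion apply to the point x, -y, -z); pixel columns grow to the right and rows downward; lengths in m; the calibration is good to about 2 mm. A picture is of the moment at which its call begins: read the wrist's pose just before it. camera_model takes no time and is no camera call.
- ctrl.sign_off(): hands the job in, once; it reports no verdict.
The state is a dict: "time": time; "qpos": joint angles; "dq": joint speeds; "joint_torque": joint torques, N m; "tool_pos": TCP position; "eef_rot": TCP orientation; "force": force on the tool from outside, world axes, zero at the start; "ft_torque": the same for the moment, N m; "finger_gap": finger opening in m.
Only numpy, scipy, OpenCV 4.12 (cv2) and the standard library are available. Lean on these libraries where they do the work, as an engineer would, in place of code of your own. Each camera call takes 0.05 s, during which the arm holds its last target.

## Working session

There is one attempt and no reset: what is moved stays moved. The work goes in short steps, Python scripts to look and compute and a tool call to move; the robot and the scene stay as the last step left them, time stands still between calls to the robot, and variables do not carry over. Pictures are saved under pics/ and viewed, and the job is handed in when it is done.

Besides the shell and the picture viewer there is one more tool, called as a command line: name --argument value ..., lists and objects as JSON in quotes. servo_tool: Moves the arm, as the interface text tells. Its arguments: {"type":"object","properties":{"increments":{"type":"array"},"fingers":{"type":"number"},"force":{"type":"number"}},"required":["increments"]}

```bash
mkdir -p pics; ls; python3 - <<'E'
from station import ctrl
import cv2,numpy as np
o=ctrl.get_obs();print(o)
for n in("scene","top","wrist"):
    cv2.imwrite(f"pics/{n}0.png",ctrl.camera(n)); m=ctrl.camera_model(n);print(n,m)
print(ctrl.nose_length)
E
```

```text
pics
{'time': 0.0, 'qpos': array([-1.32180439e+00,  2.59326462e-01,  1.53608643e+00,  2.25061347e-05,
        1.34801657e+00, -2.02800163e-01]), 'dq': array([ 2.56049631e-05,  4.89535819e-05, -1.83991524e-03, -7.74470029e-05,
        1.20851443e-03, -9.90293378e-04]), 'joint_torque': array([ 7.90237100e-04, -4.46027398e+01, -2.90574718e+01, -2.13017283e-04,
        1.18507704e-02,  2.37235213e-05]), 'tool_pos': array([ 0.24001832, -0.49430035,  0.24448224]), 'eef_rot': array([-9.18412648e-04,  9.74593950e-01,  2.23977208e-01, -1.02397159e-05]), 'force': array([0.02212541, 0.69538209, 0.49124015]), 'ft_torque': array([-0.00303889, -0.01050878,  0.04797093]), 'finger_gap': 0.08523659888956911}
scene {'fx': 398.28539983666803, 'fy': 398.28539983666803, 'cx': 317.2114464907213, 'cy': 197.6695880877806, 'world_from_camera': array([[ 0.33553733, -0.78214242,  0.52504089,  1.09743398],
       [ 0.94201078,  0.27532209, -0.19186828, -0.249443  ],
       [ 0.00551296,  0.55897315,  0.82916743,  0.88261885],
       [ 0.        ,  0.        ,  0.        ,  1.        ]])}
top {'fx': 454.9062912974554, 'fy': 454.9062912974554, 'cx': 327.68012376583687, 'cy': 204.4128057088161, 'world_from_camera': array([[-0.00848802,  0.99478664, -0.10162424,  0.44945324],
       [-0.99993675, -0.0076939 ,  0.00820369, -0.03687517],
       [ 0.00737903,  0.10168745,  0.99478903,  1.19319968],
       [ 0.        ,  0.        ,  0.        ,  1.        ]])}
wrist {'fx': 334.02054281910824, 'fy': 334.02054281910824, 'cx': 318.89889738072293, 'cy': 196.80153841886747, 'hand_eye': array([[-3.07539998e-04,  9.45311198e-01,  3.26169655e-01,
         8.37925292e-02],
       [ 9.99999421e-01,  6.27125068e-04, -8.74663003e-04,
         2.49833040e-04],
       [-1.03137790e-03,  3.26169197e-01, -9.45310844e-01,
        -1.29126565e-01],
       [ 0.00000000e+00,  0.00000000e+00,  0.00000000e+00,
         1.00000000e+00]])}
0.014
```

View pics/top0.png

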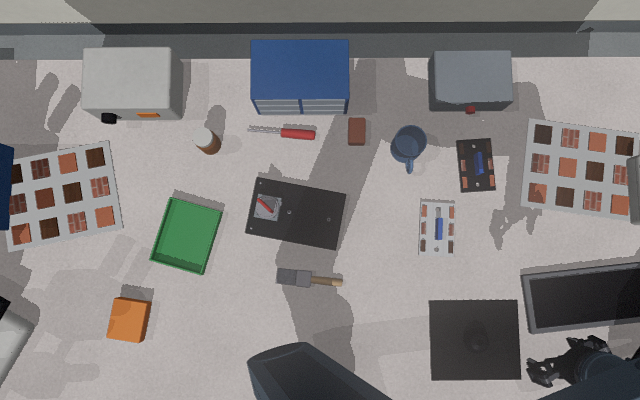

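View pics/scene0.png

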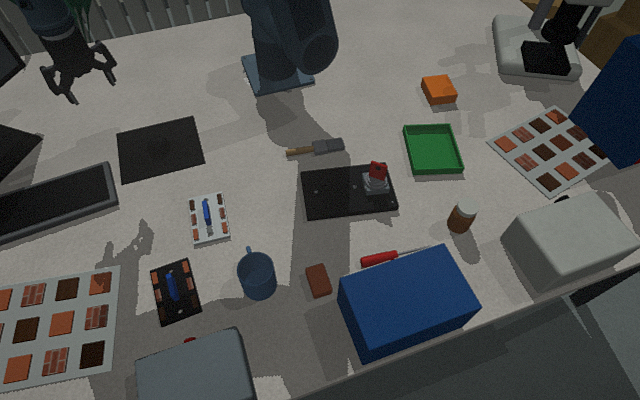

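View pics/wrist0.png

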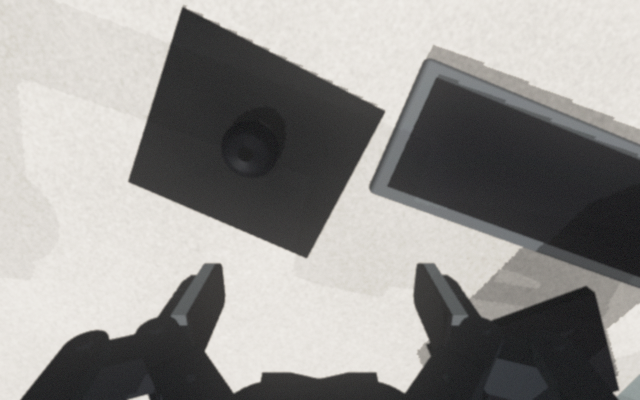

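The top view shows the light aluminium plate at (437,227). The plate-shaped look-alike is the black one at (476,165), with its own blue bar. The stage is at (296,213), with the lock and red bow at (265,205). The tray is at (186,235). I choose the light plate and will check it in a crop.

```bash
cat > h.py <<'E'
from station import ctrl
import cv2,numpy as np
from scipy.spatial.transform import Rotation as R
def wTc(n,o=None):
    m=ctrl.camera_model(n)
    if n!="wrist": return m,np.array(m["world_from_camera"])
    T=np.eye(4);q=o["eef_rot"];T[:3,:3]=R.from_quat([q[1],q[2],q[3],q[0]]).as_matrix();T[:3,3]=o["tool_pos"]
    return m,T@np.array(m["hand_eye"])
def ray(n,px,o=None):
    m,T=wTc(n,o);d=np.array([(px[0]-m["cx"])/m["fx"],-(px[1]-m["cy"])/m["fy"],-1.])
    return T[:3,3],T[:3,:3]@d
def onz(n,px,z,o=None):
    p,d=ray(n,px,o);return p+d*(z-p[2])/d[2]
def proj(n,P,o=None):
    m,T=wTc(n,o);c=np.linalg.inv(T)@np.append(P,1);return np.array([m["cx"]+m["fx"]*c[0]/-c[2],m["cy"]-m["fy"]*c[1]/-c[2]])
def tri(a,b):
    (p,d),(q,e)=a,b;s=np.linalg.lstsq(np.stack([d,-e],1),q-p,rcond=None)[0]
    return (p+d*s[0]+q+e*s[1])/2,np.linalg.norm(p+d*s[0]-q-e*s[1])
E
python3 - <<'E'
from h import *
t=cv2.imread("pics/top0.png");s=cv2.imread("pics/scene0.png")
a=cv2.resize(t[130:280,390:510],None,fx=4,fy=4,interpolation=cv2.INTER_CUBIC)
cv2.imwrite("pics/c1.png",a)
cv2.imwrite("pics/c2.png",cv2.resize(t[165:260,230:360],None,fx=6,fy=6,interpolation=cv2.INTER_CUBIC))
def blobs(im,lo,hi,mn,n,z):
    h=cv2.cvtColor(im,cv2.COLOR_BGR2HSV);m=cv2.inRange(h,lo,hi)
    for c in cv2.findContours(m,0,1)[0]:
        if cv2.contourArea(c)>mn:
            r=cv2.minAreaRect(c);b=cv2.boxPoints(r);print(n,np.round(r[0],1),np.round(r[1],1),[np.round(onz(n,p,z)[:2],4).tolist() for p in b], np.round(onz(n,r[0],z)[:2],4))
print("blue");blobs(t,(105,110,60),(125,255,255),40,"top",.044);blobs(s,(105,110,60),(125,255,255),40,"scene",.044)
print("green");blobs(t,(50,80,40),(80,255,255),500,"top",.025);blobs(s,(50,80,40),(80,255,255),500,"scene",.025)
print("dark");blobs(t[165:260,230:360],(0,0,0),(180,255,55),3000,"top",.02)
h=cv2.cvtColor(t,cv2.COLOR_BGR2HSV);m=cv2.inRange(h,(0,0,0),(180,255,70));m[:165]=0;m[260:]=0;m[:,:235]=0;m[:,360:]=0
for c in cv2.findContours(m,0,1)[0]:
    if cv2.contourArea(c)>2000:
        b=cv2.boxPoints(cv2.minAreaRect(c));print(b.round(1).tolist(),[np.round(onz("top",p,.02)[:2],4).tolist() for p in b])
E
```

```text
blue
top [440.  228.5] [21.  4.] [[0.53, -0.3259], [0.53, -0.336], [0.4769, -0.3342], [0.4769, -0.3241]] [ 0.5034 -0.33  ]
top [480.4 163.2] [ 6.8 22.3] [[0.6423, -0.4272], [0.7, -0.4348], [0.6983, -0.4522], [0.6405, -0.4445]] [ 0.6702 -0.4397]
top [  6.5 186.5] [83. 13.] [[0.7262, 0.7912], [0.726, 0.7581], [0.5134, 0.745], [0.5136, 0.7775]] [0.6188 0.7679]
top [299.5  76. ] [72. 97.] [[1.0036, 0.1519], [1.0024, -0.1037], [0.8074, -0.1011], [0.809, 0.1502]] [0.9048 0.0244]
scene [171.5 286.5] [27.9  7.2] [[0.647, -0.448], [0.6478, -0.4326], [0.716, -0.4271], [0.7151, -0.4419]] [ 0.6821 -0.4373]
scene [410.4 292.6] [ 78.1 122.4] [[0.787, -0.0816], [0.7746, 0.2173], [0.9508, 0.1821], [0.9513, -0.0855]] [0.8705 0.0529]
scene [205.5 212.2] [24.7  4.9] [[0.4772, -0.3346], [0.4788, -0.3226], [0.5526, -0.3267], [0.5509, -0.3382]] [ 0.5156 -0.3306]
green
top [185.7 235.7] [55.7 67.5] [[0.4318, 0.4093], [0.5962, 0.3615], [0.5511, 0.2241], [0.3878, 0.2738]] [0.4911 0.3173]
scene [433.  148.6] [50.4 58.9] [[0.3919, 0.2762], [0.4422, 0.446], [0.6093, 0.3509], [0.5627, 0.1966]] [0.5054 0.3152]
dark
[[245.10000610351562, 232.89999389648438], [255.8000030517578, 176.39999389648438], [345.8999938964844, 193.5], [335.20001220703125, 250.0]] [[0.4972, 0.1665], [0.644, 0.1401], [0.5975, -0.0942], [0.4516, -0.065]]
```

```bash
python3 - <<'E'
import cv2
s=cv2.imread("pics/scene0.png")
cv2.imwrite("pics/c3.png",cv2.resize(s[140:240,170:420],None,fx=3.2,fy=3.2,interpolation=cv2.INTER_CUBIC))
E
```

```text
(no output)
```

View pics/c1.png

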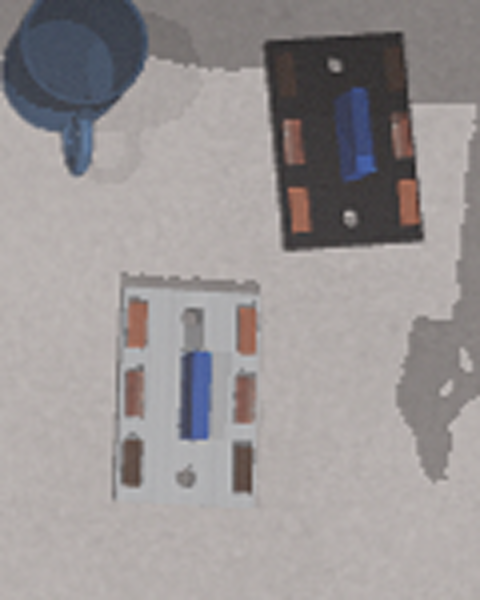

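View pics/c2.png

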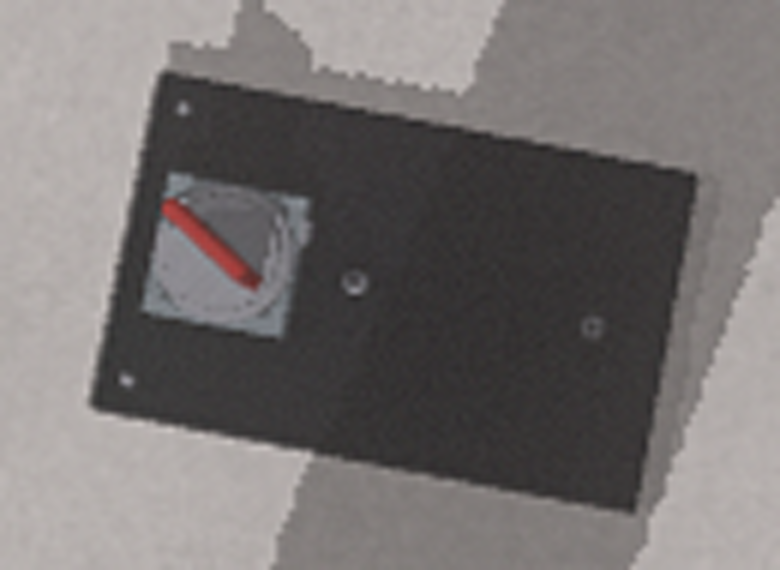

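View pics/c3.png

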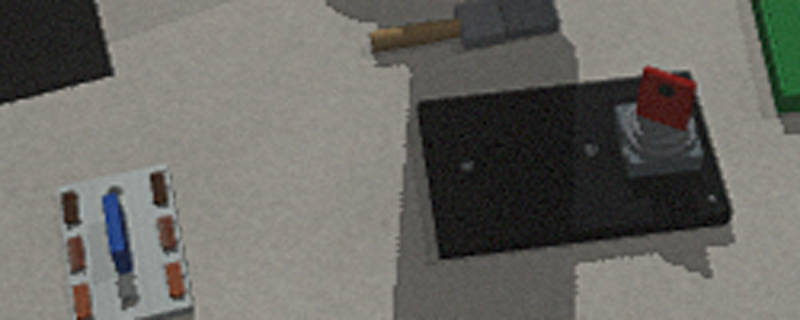

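c1 confirms the aluminium plate, with its bar at crop (196,395), which is top (439,229). c2 shows the pins at crop (355,282) and (592,327), and the lock with its red bow at crop (212,245). Next I move above the plate for a close look.

servo_tool --increments '[[[15,10,-5,0,0,-0.03],[50,32,-16,0,0,-0.12],[90,56,-29,0,0,-0.22],[125,78,-40,0,0,-0.32],[160,100,-50,0,0,-0.4],[195,122,-62,0,0,-0.45],[230,144,-73,0,0,-0.45],[255,160,-81,0,0,-0.45],[265,166,-84,0,0,-0.45],[265,166,-84,0,0,-0.45],[265,166,-84,0,0,-0.45]]]' --fingers 50 --force 40

```text
time: 1.07
tool_pos: [0.5051, -0.3283, 0.1607]
eef_rot: [-0.0, 1.0, 0.002, -0.001]
force: [-0.1, -0.1, 0.1]
finger_gap: 0.0497
```

```bash
python3 - <<'E'
from h import *
o=ctrl.get_obs();im=ctrl.camera("wrist");cv2.imwrite("pics/w1.png",im);np.save("w1.npy",o,allow_pickle=True)
print(o["time"],o["tool_pos"],o["eef_rot"],o["qpos"],o["force"])
E
```

```text
1.0667 [ 0.50511427 -0.32825103  0.16067915] [-2.62708955e-04  9.99997628e-01  2.02410070e-03 -7.60272623e-04] [-7.60871067e-01  4.17849051e-01  1.52056545e+00 -7.18563504e-04
  1.20464042e+00  8.06134811e-01] [-0.08875194 -0.09216186  0.12836484]
```

View pics/w1.png

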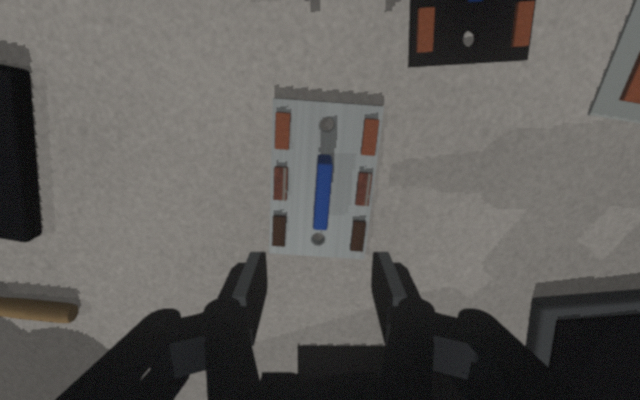

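The wrist view shows the plate centred near (325,185), its bar at (323,193) and its holes at (327,124) and (318,239).

```bash
python3 - <<'E'
from h import *
o=np.load("w1.npy",allow_pickle=True).item();im=cv2.imread("pics/w1.png")
cv2.imwrite("pics/w1c.png",cv2.resize(im[80:280,250:410],None,fx=3,fy=3,interpolation=cv2.INTER_CUBIC))
a=onz("wrist",(327,124),.009,o);b=onz("wrist",(318,239),.009,o)
print(a,b,np.linalg.norm(a-b),(a+b)/2,np.arctan2(*(a-b)[[1,0]]))
h=cv2.cvtColor(im,cv2.COLOR_BGR2HSV);m=cv2.inRange(h,(105,120,50),(128,255,255));m[:100]=0
for c in cv2.findContours(m,0,1)[0]:
    if cv2.contourArea(c)>100:
        r=cv2.boxPoints(cv2.minAreaRect(c));print(r,[onz("wrist",p,.044,o)[:2].round(4) for p in r])
# plate corners
for p in [(273,100),(384,104),(367,258),(272,253)]: print(onz("wrist",p,.01,o)[:2].round(4))
E
```

```text
[ 0.55579393 -0.33529845  0.009     ] [ 0.45053946 -0.32815778  0.009     ] 0.10549641231660019 [ 0.5031667  -0.33172812  0.009     ] -0.06773812331451315
[[313.21542 227.87692]
 [318.1456  156.38934]
 [332.21658 157.35977]
 [327.2864  228.84735]] [array([ 0.4777, -0.3243]), array([ 0.5361, -0.3281]), array([ 0.5354, -0.3386]), array([ 0.4769, -0.3356])]
[ 0.5748 -0.2916]
[ 0.572  -0.3812]
[ 0.4313 -0.3746]
[ 0.4363 -0.2849]
```

View pics/w1c.png

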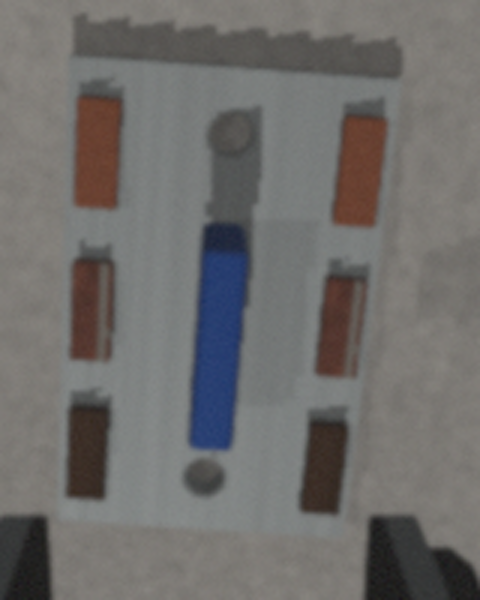

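servo_tool --increments '[[[-1.5,-3.5,-10,0,0,-0.06],[-1.5,-3.5,-35,0,0,-0.06],[-1.5,-3.5,-65,0,0,-0.06],[-1.5,-3.5,-90,0,0,-0.06],[-1.5,-3.5,-110,0,0,-0.06],[-1.5,-3.5,-122,0,0,-0.06],[-1.5,-3.5,-127,0,0,-0.06],[-1.5,-3.5,-127,0,0,-0.06]]]' --fingers 28

```text
time: 1.78
tool_pos: [0.5026, -0.333, 0.0339]
eef_rot: [-0.0, 1.0, -0.03, -0.001]
force: [-1.0, -0.3, 0.7]
finger_gap: 0.0281
```

servo_tool --increments '[[[0,0,0,0,0,0],[0,0,0,0,0,0],[0,0,0,0,0,0],[0,0,0,0,0,0],[0,0,0,0,0,0],[0,0,0,0,0,0]]]' --fingers 0 --force 70

```text
time: 2.28
tool_pos: [0.5043, -0.3332, 0.0359]
eef_rot: [0.001, 1.0, -0.029, 0.001]
force: [-2.7, -1.0, 7.0]
finger_gap: 0.0104
```

```bash
python3 - <<'E'
from h import *
o=ctrl.get_obs();print(o["time"],o["tool_pos"],R.from_quat(o["eef_rot"][[1,2,3,0]]).as_matrix().round(4).tolist(),o["force"],o["finger_gap"])
cv2.imwrite("pics/s2.png",ctrl.camera("scene"));
# stage pose from pins etc.
for n,px in (("top",(289.2,212)),("top",(328.7,219.5))): print(onz(n,px,.028))
E
```

```text
2.2833 [ 0.50427033 -0.3332381   0.03586468] [[0.9983, -0.058, 0.0017], [-0.058, -0.9983, -0.0023], [0.0018, 0.0022, -1.0]] [-2.65438161 -1.00203564  6.95795963] 0.010403513333660241
[0.54965949 0.05253085 0.028     ]
[ 0.52954922 -0.048771    0.028     ]
```

servo_tool --increments '[[[0,0,5,0,0,0],[0,0,15,0,0,0],[0,0,35,0,0,0],[0,0,60,0,0,0],[0,0,75,0,0,0],[0,0,80,0,0,0],[0,0,80,0,0,0]]]'

```text
time: 2.92
tool_pos: [0.5045, -0.3328, 0.1162]
eef_rot: [0.001, 1.0, -0.029, 0.001]
force: [-0.4, -0.1, -3.2]
finger_gap: 0.0106
```

```bash
python3 - <<'E'
from h import *
o=ctrl.get_obs();print(o["time"],o["tool_pos"],o["eef_rot"],o["force"],o["ft_torque"],o["finger_gap"])
cv2.imwrite("pics/w3.png",ctrl.camera("wrist"));cv2.imwrite("pics/s3.png",ctrl.camera("scene")[130:300,150:420].repeat(2,0).repeat(2,1))
E
```

```text
2.9167 [ 0.50447256 -0.33277266  0.11623025] [ 0.0010688   0.9995788  -0.02897218  0.00130394] [-0.43339544 -0.06306084 -3.22142174] [ 0.0095111  -0.00520115 -0.01150671] 0.010590436872856728
```

View pics/w3.png

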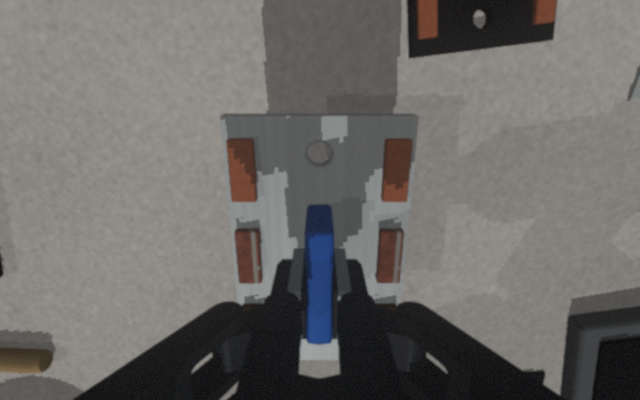

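View pics/s3.png

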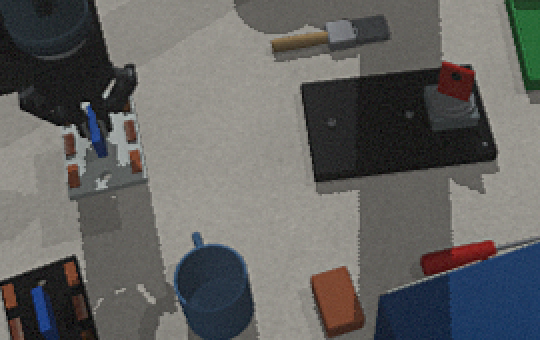

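The plate is held square: 3.2 N of weight, grip at (320,270) and the front hole at (319,152). I'll turn it to the stage heading and stop short, so the pins can be seen ahead.

servo_tool --increments '[[[0,10,10,0,0,0.06],[0,20,20,0,0,0.16],[0,32,35,0,0,0.28],[0,44,45,0,0,0.4],[0,56,50,0,0,0.52],[0,68,50,0,0,0.64],[0,80,50,0,0,0.76],[-2,92,50,0,0,0.88],[-3,104,50,0,0,1.0],[-4,116,50,0,0,1.12],[-5,126,50,0,0,1.24],[-5,134,50,0,0,1.34],[-5,138,50,0,0,1.41],[-5,138,50,0,0,1.433],[-5,138,50,0,0,1.433],[-5,138,50,0,0,1.433]]]'

```text
time: 4.35
tool_pos: [0.4983, -0.1944, 0.1635]
eef_rot: [-0.001, 0.774, 0.634, -0.0]
force: [-0.4, 0.3, -2.4]
finger_gap: 0.0103
```

```bash
python3 - <<'E'
from h import *
o=ctrl.get_obs();print(o["time"],o["tool_pos"],o["eef_rot"],o["force"],o["finger_gap"],o["qpos"])
im=ctrl.camera("wrist");cv2.imwrite("pics/w4.png",im);np.save("w4.npy",o,allow_pickle=True)
E
```

```text
4.35 [ 0.49832519 -0.19436032  0.16347958] [-6.62117723e-04  7.73536675e-01  6.33751132e-01 -2.77980570e-04] [-0.44145513  0.29416164 -2.3593175 ] 0.01030061752032203 [-5.80449782e-01  3.02406703e-01  1.68712180e+00 -1.46731259e-04
  1.15349409e+00 -3.82380231e-01]
```

View pics/w4.png

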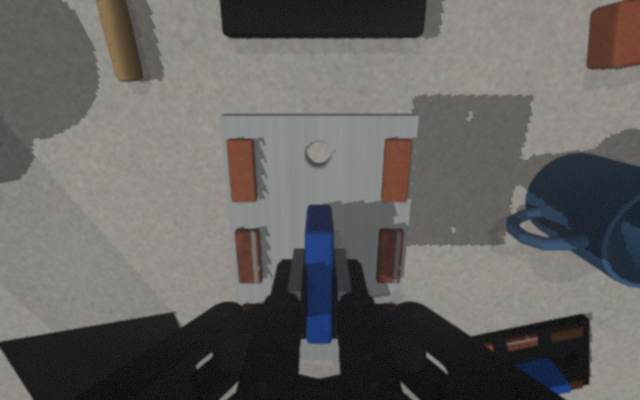

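The stage edge is at row 37 and the pins lie beyond the picture. I'll step along the stage axis to see each pin in turn.

servo_tool --increments '[[[3,15,0,0,0,0],[8,40,0,0,0,0],[10,48,0,0,0,0],[10,48,0,0,0,0],[10,48,0,0,0,0]]]'

```text
time: 4.82
tool_pos: [0.5087, -0.1466, 0.1643]
eef_rot: [0.0, 0.773, 0.635, -0.0]
force: [0.7, 0.1, -2.9]
finger_gap: 0.0105
```

```bash
python3 - <<'E'
from h import *
o=ctrl.get_obs();print(o["time"],o["tool_pos"],o["eef_rot"])
im=ctrl.camera("wrist");cv2.imwrite("pics/w5.png",im);np.save("w5.npy",o,allow_pickle=True)
cv2.imwrite("pics/w5c.png",cv2.resize(im[0:170,200:440],None,fx=3,fy=3,interpolation=cv2.INTER_CUBIC))
E
```

```text
4.8167 [ 0.50873711 -0.14658148  0.16426776] [ 2.42402717e-04  7.72684299e-01  6.34790395e-01 -2.62537202e-04]
```

servo_tool --increments '[[[3,15,0,0,0,0],[8,40,0,0,0,0],[15,75,0,0,0,0],[20,98,0,0,0,0],[21,104,0,0,0,0],[21,104,0,0,0,0],[21,104,0,0,0,0]]]'

```text
time: 5.45
tool_pos: [0.5297, -0.0434, 0.1643]
eef_rot: [0.0, 0.773, 0.635, -0.0]
force: [0.3, -0.6, -2.8]
finger_gap: 0.0104
```

```bash
python3 - <<'E'
from h import *
o=ctrl.get_obs();print(o["time"],o["tool_pos"],o["eef_rot"])
im=ctrl.camera("wrist");cv2.imwrite("pics/w6.png",im);np.save("w6.npy",o,allow_pickle=True)
cv2.imwrite("pics/w6c.png",cv2.resize(im[0:170,200:440],None,fx=3,fy=3,interpolation=cv2.INTER_CUBIC))
E
```

```text
5.45 [ 0.52972548 -0.043351    0.16429047] [ 3.76427055e-04  7.72822634e-01  6.34621878e-01 -3.26638713e-04]
```

View pics/w5c.png

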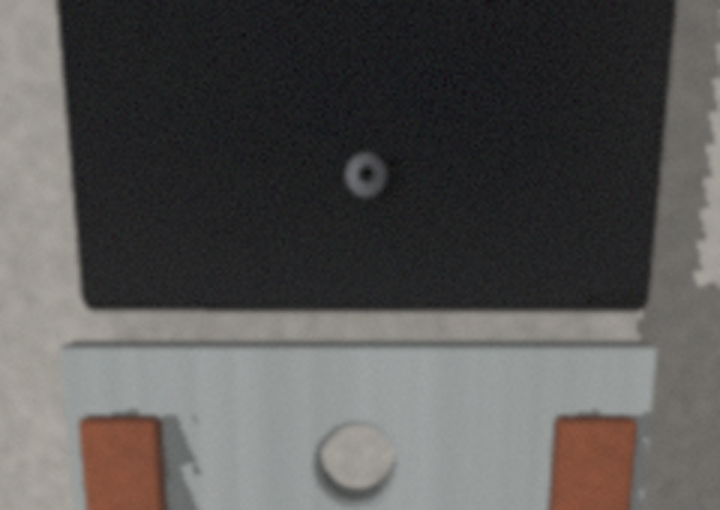

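View pics/w6c.png

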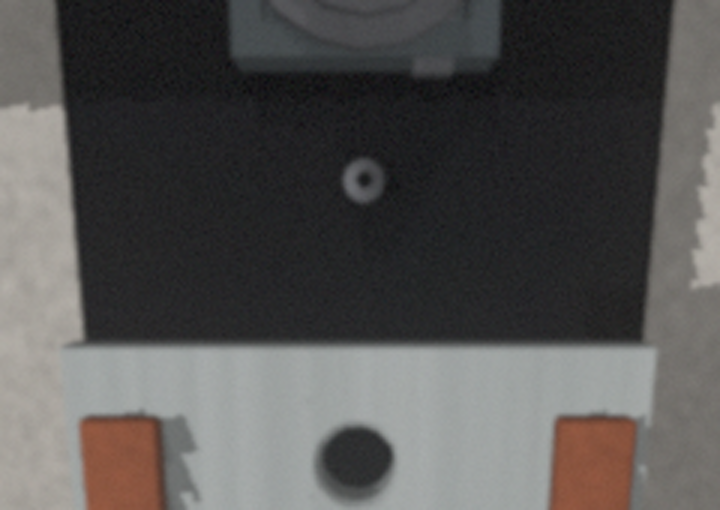

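The far and near pins are at w5c (366,174) and w6c (364,180). The hole in the held plate is at (357,457).

```bash
python3 - <<'E'
from h import *
o5=np.load("w5.npy",allow_pickle=True).item();o6=np.load("w6.npy",allow_pickle=True).item()
f=lambda p:(200+p[0]/3-.33,p[1]/3-.33)
P1=onz("wrist",f((366,174)),.028,o5);P2=onz("wrist",f((364,180)),.028,o6)
d=P2-P1;print(P1,P2,np.linalg.norm(d),"seat",(P1+P2)/2,"yaw y",np.arctan2(d[1],d[0]))
for o,n in((o5,5),(o6,6)):
    M=R.from_quat(o["eef_rot"][[1,2,3,0]]).as_matrix();
    zt=o["tool_pos"][2]-.026
    H=onz("wrist",f((356,457)),zt,o);a=onz("wrist",f((66,345)),zt,o);b=onz("wrist",f((656,347)),zt,o)
    print(n,"tool x ang",np.arctan2(M[1,0],M[0,0]),"hole in tool",M.T@(H-o["tool_pos"]),"edge",M.T@(a-o["tool_pos"]),M.T@(b-o["tool_pos"]),np.linalg.norm(a-b))
E
```

```text
[ 0.53018145 -0.04888106  0.028     ] [0.5504792  0.05306013 0.028     ] 0.10394231743327377 seat [0.54033032 0.00208954 0.028     ] yaw y 1.3742543867162118
5 tool x ang 1.3754745330454163 hole in tool [ 0.05233338 -0.00030374  0.02596266] edge [ 0.06944411 -0.04404815  0.02594864] [0.06911741 0.04502243 0.02595255] 0.08907117710048788
6 tool x ang 1.3750384170168297 hole in tool [ 0.05233624 -0.00030372  0.02594853] edge [ 0.06944634 -0.04404128  0.02592441] [0.06911863 0.04501867 0.02593962] 0.08906055247198084
```

Pin spacing comes out at 103.9 mm (104 given) and plate width at 89.1 mm (90 given). The plate sits centred on the TCP, and the seat is at (0.5403, 0.0021). I'll descend to just above the pins, then go down slowly.

servo_tool --increments '[[[3,14,-5,0,0,0],[8,35,-20,0,0,0],[10.5,44,-45,0,0,0],[10.7,45,-70,0,0,0],[10.7,45,-88,0,0,0],[10.7,45,-97,0,0,0],[10.7,45,-98,0,0,0],[10.7,45,-98,0,0,0],[10.7,45,-98,0,0,0]]]'

```text
time: 6.25
tool_pos: [0.5414, 0.0017, 0.0674]
eef_rot: [0.001, 0.773, 0.634, 0.001]
force: [0.9, 0.4, -2.6]
finger_gap: 0.0105
```

servo_tool --increments '[[[0,0,-1.5,0,0,0],[0,0,-3,0,0,0],[0,0,-4.5,0,0,0],[0,0,-6,0,0,0],[0,0,-6,0,0,0]]]'

```text
time: 6.67
tool_pos: [0.5402, 0.0028, 0.0602]
eef_rot: [-0.0, 0.773, 0.635, -0.0]
force: [0.1, 0.2, -2.6]
finger_gap: 0.0108
```

servo_tool --increments '[[[0,0,-1.5,0,0,0],[0,0,-3,0,0,0],[0,0,-4,0,0,0],[0,0,-5,0,0,0],[0,0,-5,0,0,0]]]'

```text
time: 7.08
tool_pos: [0.5403, 0.0027, 0.0559]
eef_rot: [-0.0, 0.773, 0.635, -0.0]
force: [-2.2, 0.0, 4.0]
finger_gap: 0.0105
```

```bash
python3 - <<'E'
from h import *
o=ctrl.get_obs();print(o["time"],o["tool_pos"],o["force"],o["ft_torque"],o["finger_gap"])
s=ctrl.camera("scene");cv2.imwrite("pics/s7.png",cv2.resize(s[130:240,270:430],None,fx=5,fy=5,interpolation=cv2.INTER_CUBIC))
E
```

```text
7.0833 [0.5402611  0.00273922 0.05585453] [-2.23481662  0.03180928  3.99078641] [ 0.14256103  0.35495282 -0.00903636] 0.010460612295291648
```

View pics/s7.png

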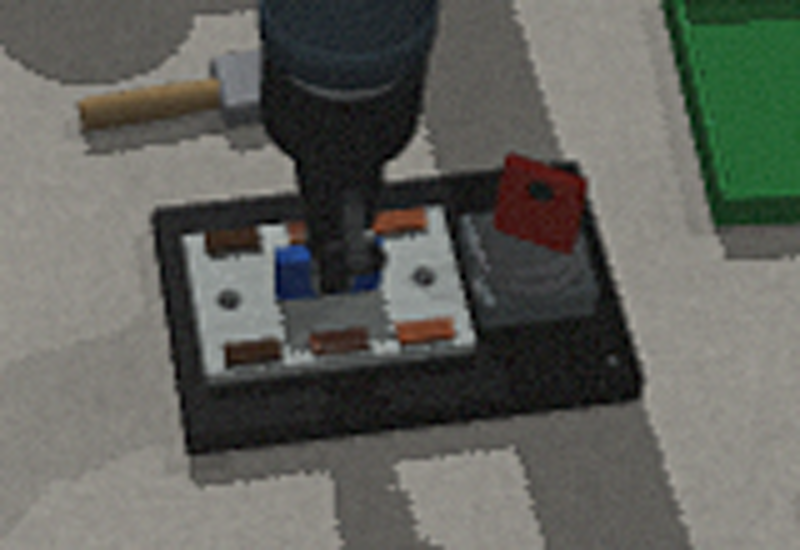

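The plate is on the pins, which show in the holes at (229,298) and (424,275). It made contact at exactly the predicted height of 0.0559. I'll release and rise.

servo_tool --increments '[[[0,0,0,0,0,0],[0,0,0,0,0,0],[0,0,0.5,0,0,0],[0,0,2,0,0,0],[0,0,15,0,0,0],[0,0,40,0,0,0],[0,0,75,0,0,0],[0,0,98,0,0,0],[0,0,105,0,0,0],[0,0,105,0,0,0],[0,0,105,0,0,0]]]' --fingers 30

```text
time: 8.05
tool_pos: [0.5401, 0.0027, 0.1599]
eef_rot: [-0.0, 0.773, 0.635, -0.0]
force: [-0.2, -0.2, 0.1]
finger_gap: 0.0298
```

```bash
python3 - <<'E'
from h import *
o=ctrl.get_obs();print(o["time"],o["tool_pos"],o["force"],o["ft_torque"],o["finger_gap"])
s=ctrl.camera("wrist");cv2.imwrite("pics/w8.png",s);np.save("w8.npy",o,allow_pickle=True)
s=ctrl.camera("scene");cv2.imwrite("pics/s8.png",cv2.resize(s[130:240,270:430],None,fx=5,fy=5,interpolation=cv2.INTER_CUBIC))
E
```

```text
8.05 [0.5400728  0.00273613 0.15988788] [-0.18989391 -0.19814126  0.07582713] [-0.01691523  0.0038223  -0.06184991] 0.029751375977225353
```

View pics/w8.png

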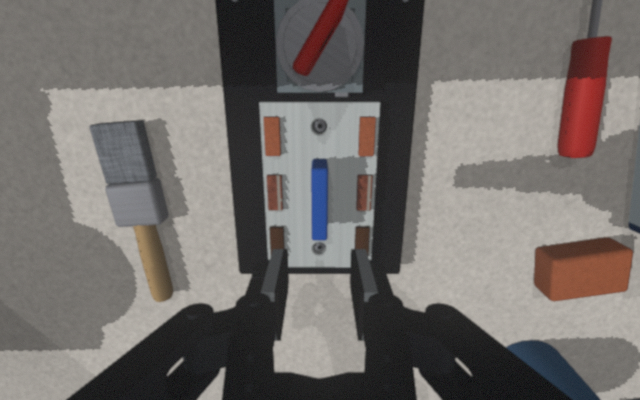

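View pics/s8.png

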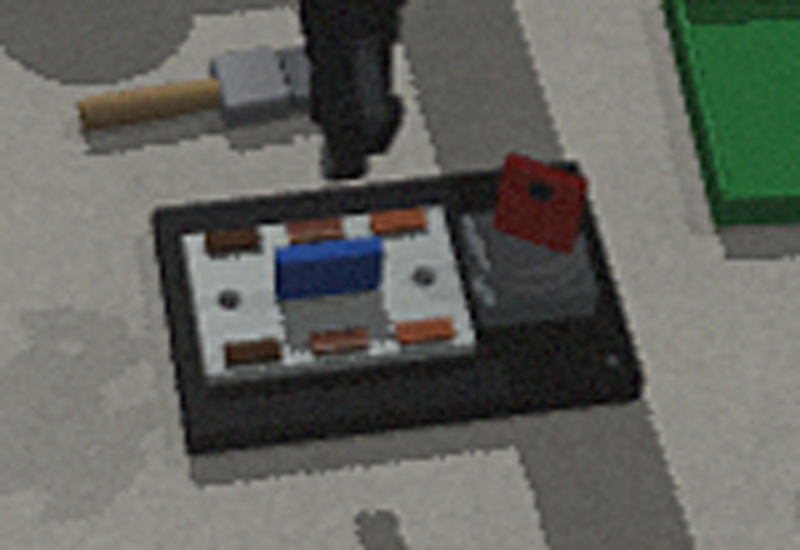

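The plate is seated, with its holes and pins at (319,126) and (319,247) and the edges parallel to the stage. Now over the lock, aligned with the bow.

servo_tool --increments '[[[4,20,0,0,0,-0.1],[10,50,0,0,0,-0.22],[16,78,0,0,0,-0.34],[20,98,0,0,0,-0.46],[21,103,0,0,0,-0.55],[21,104,0,0,0,-0.572],[21,104,0,0,0,-0.572],[21,104,0,0,0,-0.572]]]'

```text
time: 8.82
tool_pos: [0.5607, 0.1062, 0.1592]
eef_rot: [-0.0, 0.92, 0.392, -0.001]
force: [-0.3, 0.2, 0.4]
finger_gap: 0.03
```

```bash
python3 - <<'E'
from h import *
o=ctrl.get_obs();print(o["time"],o["tool_pos"],o["eef_rot"],o["qpos"])
s=ctrl.camera("wrist");cv2.imwrite("pics/w9.png",s)
M=R.from_quat(o["eef_rot"][[1,2,3,0]]).as_matrix();print("ang",np.arctan2(M[1,0],M[0,0]))
m=cv2.inRange(cv2.cvtColor(s,cv2.COLOR_BGR2HSV),(0,150,60),(8,255,255))|cv2.inRange(cv2.cvtColor(s,cv2.COLOR_BGR2HSV),(172,150,60),(180,255,255))
for c in cv2.findContours(m,0,1)[0]:
    if cv2.contourArea(c)>200:
        b=cv2.boxPoints(cv2.minAreaRect(c));print(b.round(1).tolist(),[onz("wrist",p,.111,o)[:2].round(4).tolist() for p in b])
E
```

```text
8.8167 [0.56073915 0.10621612 0.15922806] [-2.63232078e-04  9.20047673e-01  3.91805071e-01 -9.97803111e-04] [-7.99044251e-03  3.66753694e-01  1.60358711e+00 -3.40364156e-04
  1.17329175e+00  7.57752101e-01]
ang 0.8051868969372445
[[311.0, 173.0], [323.0, 173.0], [323.0, 264.0], [311.0, 264.0]] [[0.5829, 0.1352], [0.5876, 0.1306], [0.5484, 0.0895], [0.5432, 0.0946]]
[[526.0999755859375, 41.29999923706055], [561.0999755859375, 22.600000381469727], [614.2999877929688, 122.4000015258789], [579.2999877929688, 141.10000610351562]] [[0.7038, 0.1102], [0.7202, 0.1056], [0.7158, 0.0451], [0.6977, 0.049]]
```

View pics/w9.png

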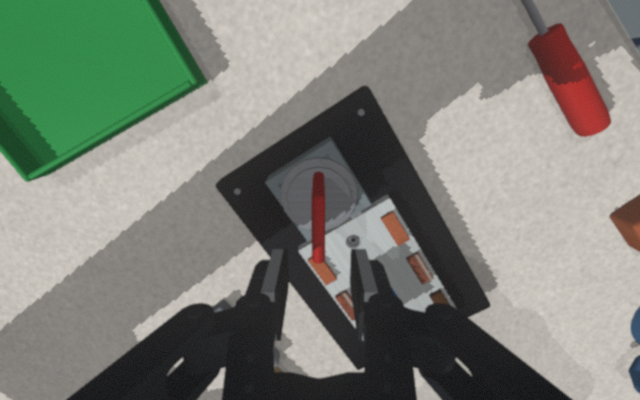

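The bow is at columns 311–323, rows 173–264, aligned with the jaws and within 1 mm of the predicted lock axis. I'll descend and grip.

servo_tool --increments '[[[0.2,1,-12,0,0,0],[0.2,1,-35,0,0,0],[0.2,1,-58,0,0,0],[0.2,1,-71,0,0,0],[0.2,1,-75,0,0,0],[0.2,1,-75,0,0,0]]]' --fingers 24

```text
time: 9.37
tool_pos: [0.5607, 0.1069, 0.0841]
eef_rot: [-0.001, 0.921, 0.391, -0.001]
force: [-0.4, -0.9, 0.5]
finger_gap: 0.0244
```

servo_tool --increments '[[[0,0,0,0,0,0],[0,0,0,0,0,0],[0,0,0,0,0,0],[0,0,0,0,0,0],[0,0,0,0,0,0]]]' --fingers 0 --force 60

```text
time: 9.78
tool_pos: [0.5621, 0.1077, 0.0862]
eef_rot: [0.0, 0.92, 0.391, 0.001]
force: [-1.4, -0.4, 2.7]
finger_gap: 0.0074
```

```bash
cat > st.py <<'E'
from h import *
o=ctrl.get_obs();M=R.from_quat(o["eef_rot"][[1,2,3,0]]).as_matrix()
print("t",o["time"],"p",o["tool_pos"].round(4),"ang",np.arctan2(M[1,0],M[0,0]).round(4),"tilt",M[:2,2].round(4),"F",o["force"].round(2),"T",o["ft_torque"].round(3),"gap",round(o["finger_gap"],4))
E
python3 st.py
```

```text
t 9.7833 p [0.5621 0.1077 0.0862] ang 0.803 tilt [ 0.0018 -0.0001] F [-1.38 -0.38  2.71] T [-0.08   0.067 -0.035] gap 0.0074
```

servo_tool --increments '[[[0,0,0,0,0,-0.05],[0,0,0,0,0,-0.15],[0,0,0,0,0,-0.25],[0,0,0,0,0,-0.35],[0,0,0,0,0,-0.45],[0,0,0,0,0,-0.55],[0,0,0,0,0,-0.65],[0,0,0,0,0,-0.75],[0,0,0,0,0,-0.85],[0,0,0,0,0,-0.95],[0,0,0,0,0,-1.05],[0,0,0,0,0,-1.15],[0,0,0,0,0,-1.25],[0,0,0,0,0,-1.33],[0,0,0,0,0,-1.38],[0,0,0,0,0,-1.38]]]'

```text
time: 11.12
tool_pos: [0.563, 0.1087, 0.0863]
eef_rot: [-0.001, 0.958, -0.285, 0.002]
force: [3.1, 3.3, 0.9]
finger_gap: 0.0073
```

```bash
python3 st.py
```

```text
t 11.1167 p [0.563  0.1087 0.0863] ang -0.5788 tilt [0.0037 0.0014] F [3.14 3.26 0.92] T [ 0.898 -0.519  0.087] gap 0.0073
```

servo_tool --increments '[[[0,0,0,0,0,-0.04],[0,0,0,0,0,-0.08],[0,0,0,0,0,-0.12],[0,0,0,0,0,-0.12]]]'

```text
time: 11.45
tool_pos: [0.5631, 0.1086, 0.0863]
eef_rot: [-0.001, 0.94, -0.342, 0.002]
force: [3.5, 4.1, 1.2]
finger_gap: 0.0073
```

```bash
python3 st.py
```

```text
t 11.45 p [0.5631 0.1086 0.0863] ang -0.6973 tilt [0.0039 0.0014] F [3.5  4.06 1.19] T [ 0.912 -0.685  0.117] gap 0.0073
```

servo_tool --increments '[[[0,0,0,0,0,-0.03],[0,0,0,0,0,-0.06],[0,0,0,0,0,-0.06]]]'

```text
time: 11.7
tool_pos: [0.5632, 0.1085, 0.0863]
eef_rot: [-0.001, 0.929, -0.369, 0.002]
force: [2.8, 3.7, 0.6]
finger_gap: 0.0072
```

```bash
python3 st.py;  python3 - <<'E'
from h import *
s=ctrl.camera("scene");cv2.imwrite("pics/s10.png",cv2.resize(s[130:240,270:430],None,fx=5,fy=5,interpolation=cv2.INTER_CUBIC))
s=ctrl.camera("wrist");cv2.imwrite("pics/w10.png",s)
E
```

```text
t 11.7 p [0.5632 0.1085 0.0863] ang -0.7567 tilt [0.004  0.0013] F [2.79 3.73 0.56] T [ 0.848 -0.626  0.096] gap 0.0072
```

View pics/s10.png

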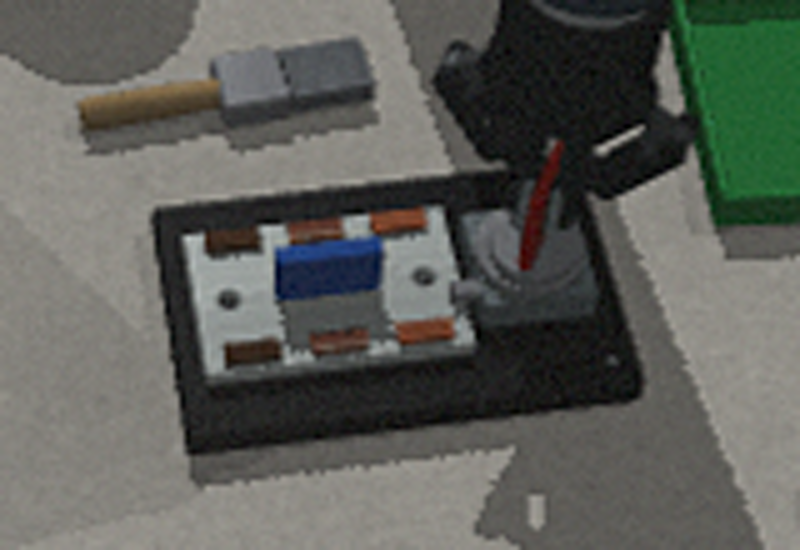

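View pics/w10.png

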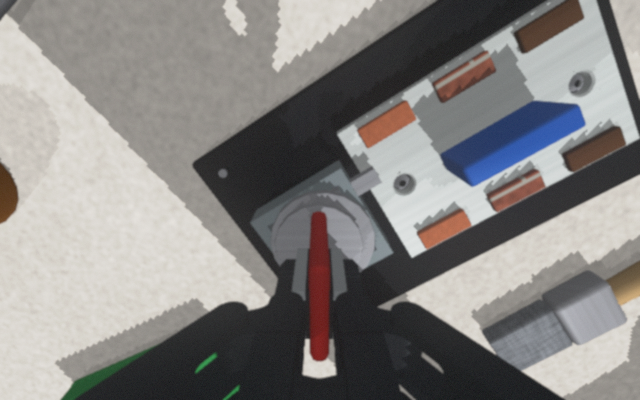

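The bolt now reaches over the plate's edge, at scene crop (465,292) and wrist (362,182). There is no stop torque yet, so I keep turning until it rises.

servo_tool --increments '[[[0,0,0,0,0,-0.03],[0,0,0,0,0,-0.06],[0,0,0,0,0,-0.06]]]'

```text
time: 12.05
tool_pos: [0.5634, 0.1087, 0.0863]
eef_rot: [-0.002, 0.918, -0.397, 0.002]
force: [5.0, 5.1, -0.4]
finger_gap: 0.0076
```

```bash
python3 st.py; 
```

```text
t 12.05 p [0.5634 0.1087 0.0863] ang -0.8166 tilt [0.0045 0.0016] F [ 4.99  5.08 -0.4 ] T [ 1.036 -0.792  0.264] gap 0.0076
```

The torque rose to 0.26 N m, so the plug is on its stop. I'll turn back to about 0.8 rad of key turn and relieve the side load.

servo_tool --increments '[[[0.5,0.5,0,0,0,0.08],[1,1,0,0,0,0.18],[1.5,1.5,0,0,0,0.28],[1.5,1.5,0,0,0,0.38],[1.5,1.5,0,0,0,0.48],[1.5,1.5,0,0,0,0.58],[1.5,1.5,0,0,0,0.68],[1.5,1.5,0,0,0,0.76],[1.5,1.5,0,0,0,0.82],[1.5,1.5,0,0,0,0.82]]]'

```text
time: 12.88
tool_pos: [0.5634, 0.1075, 0.0862]
eef_rot: [0.001, 1.0, 0.004, 0.0]
force: [-1.7, -5.6, 5.1]
finger_gap: 0.0073
```

```bash
python3 st.py; 
```

```text
t 12.8833 p [0.5634 0.1075 0.0862] ang 0.0084 tilt [ 0.0009 -0.0028] F [-1.67 -5.6   5.05] T [-0.984  0.197 -0.077] gap 0.0073
```

servo_tool --increments '[[[-0.3,-1,1,0,0,0],[-0.3,-1,2.5,0,0,0],[-0.3,-1,3.5,0,0,0],[-0.3,-1,3.5,0,0,0]]]'

```text
time: 13.22
tool_pos: [0.5625, 0.1075, 0.0881]
eef_rot: [0.001, 1.0, 0.002, -0.0]
force: [2.2, -4.9, -6.2]
finger_gap: 0.0072
```

```bash
python3 st.py; 
```

```text
t 13.2167 p [0.5625 0.1075 0.0881] ang 0.0031 tilt [-0.001  -0.0011] F [ 2.15 -4.86 -6.15] T [-1.063 -0.332 -0.095] gap 0.0072
```

It lifts about 1.9 mm and is held at 6 N. I'll turn in small steps, watching the height.

servo_tool --increments '[[[0,0,0,0,0,0.04],[0,0,0,0,0,0.08],[0,0,0,0,0,0.12],[0,0,0,0,0,0.12]]]'

```text
time: 13.55
tool_pos: [0.5625, 0.1077, 0.0884]
eef_rot: [0.0, 0.998, 0.062, -0.001]
force: [-0.5, -4.8, -2.9]
finger_gap: 0.0074
```

```bash
python3 st.py; 
```

```text
t 13.55 p [0.5625 0.1077 0.0884] ang 0.1245 tilt [-0.001  -0.0007] F [-0.47 -4.75 -2.91] T [-0.876 -0.051 -0.041] gap 0.0074
```

servo_tool --increments '[[[0,0,0,0,0,0.04],[0,0,0,0,0,0.08],[0,0,0,0,0,0.08]]]'

```text
time: 13.8
tool_pos: [0.5625, 0.108, 0.0886]
eef_rot: [0.0, 0.995, 0.101, -0.0]
force: [0.1, -3.5, -2.7]
finger_gap: 0.0073
```

```bash
python3 st.py; 
```

```text
t 13.8 p [0.5625 0.108  0.0886] ang 0.2033 tilt [-0.0008 -0.0005] F [ 0.08 -3.54 -2.69] T [-0.931 -0.042 -0.003] gap 0.0073
```

servo_tool --increments '[[[0,-0.5,1,0,0,0.04],[0,-0.5,1,0,0,0.08],[0,-0.5,1,0,0,0.08]]]'

```text
time: 14.05
tool_pos: [0.5627, 0.1076, 0.0899]
eef_rot: [0.0, 0.99, 0.141, -0.0]
force: [0.0, -4.1, -2.4]
finger_gap: 0.007
```

```bash
python3 st.py; 
```

```text
t 14.05 p [0.5627 0.1076 0.0899] ang 0.2824 tilt [-0.     -0.0003] F [ 0.04 -4.08 -2.39] T [-0.868 -0.068  0.007] gap 0.007
```

servo_tool --increments '[[[0,0,0,0,0,0.04],[0,0,0,0,0,0.08],[0,0,0,0,0,0.08]]]'

```text
time: 14.3
tool_pos: [0.563, 0.1072, 0.0899]
eef_rot: [0.0, 0.984, 0.18, 0.0]
force: [1.2, -5.9, -2.6]
finger_gap: 0.007
```

```bash
python3 st.py; 
```

```text
t 14.3 p [0.563  0.1072 0.0899] ang 0.3621 tilt [ 0.0005 -0.0009] F [ 1.21 -5.95 -2.64] T [-1.196 -0.166 -0.057] gap 0.007
```

servo_tool --increments '[[[0,0,0.5,0,0,0],[0,0,1,0,0,0],[0,0,1,0,0,0],[0,0,1,0,0,0]]]'

```text
time: 14.63
tool_pos: [0.563, 0.1072, 0.0907]
eef_rot: [0.0, 0.984, 0.179, 0.0]
force: [1.0, -5.4, -3.8]
finger_gap: 0.0071
```

```bash
python3 st.py; 
```

```text
t 14.6333 p [0.563  0.1072 0.0907] ang 0.3599 tilt [ 0.0004 -0.0008] F [ 0.98 -5.36 -3.75] T [-1.213 -0.313 -0.127] gap 0.0071
```

```bash
python3 - <<'E'
from h import *
s=ctrl.camera("scene");cv2.imwrite("pics/s11.png",cv2.resize(s[140:220,340:420],None,fx=7,fy=7,interpolation=cv2.INTER_CUBIC))
s=ctrl.camera("wrist");cv2.imwrite("pics/w11.png",s[100:400,150:500].repeat(2,0).repeat(2,1))
E
```

```text
(no output)
```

View pics/s11.png

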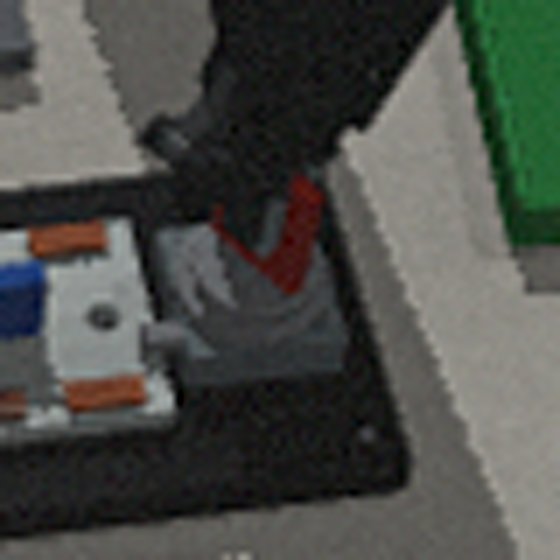

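View pics/w11.png

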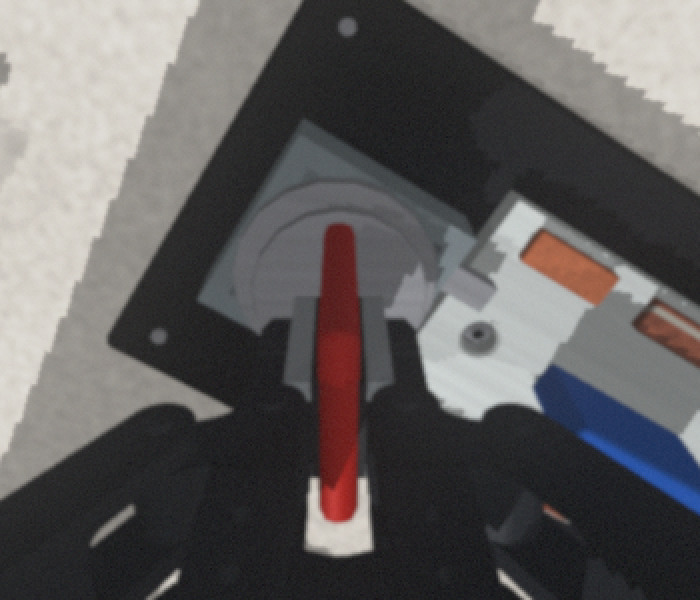

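```bash
python3 - <<'E'
from h import *
for f in("pics/w10.png","pics/w11.png"):
    s=cv2.imread(f)
    if "11" in f:
        im=np.zeros((400,640,3),np.uint8);im[100:400,150:500]=s[::2,::2];s=im
    h=cv2.cvtColor(s,cv2.COLOR_BGR2HSV);m=cv2.inRange(h,(0,150,50),(8,255,255))|cv2.inRange(h,(172,150,50),(180,255,255))
    m[:150]=0;m[:,:290]=0;m[:,350:]=0
    ys,xs=np.where(m>0);print(ys.min(),ys.max(),xs.min(),xs.max(),[(r,np.ptp(xs[ys==r])+1) for r in (230,260,300,330,350)])
E
```

```text
213 359 309 329 [(230, np.int64(14)), (260, np.int64(19)), (300, np.int64(19)), (330, np.int64(18)), (350, np.int64(17))]
213 359 309 329 [(230, np.int64(14)), (260, np.int64(21)), (300, np.int64(19)), (330, np.int64(18)), (350, np.int64(17))]
```

The grip has not slipped (bow rows 213–359 in both pictures), and the key rose 4.4 mm with the tool. So the tab is in the notch. I'll ease the side load and lift.

servo_tool --increments '[[[0,-0.5,0,0,0,-0.02],[0,-1,0.5,0,0,-0.04],[0,-1,1.5,0,0,-0.04],[0,-1,2.5,0,0,-0.04],[0,-1,2.5,0,0,-0.04]]]'

```text
time: 15.15
tool_pos: [0.5627, 0.1071, 0.0937]
eef_rot: [-0.0, 0.987, 0.161, 0.0]
force: [0.2, -0.7, -1.1]
finger_gap: 0.0073
```

```bash
python3 st.py; 
```

```text
t 15.15 p [0.5627 0.1071 0.0937] ang 0.3226 tilt [0.0001 0.0005] F [ 0.21 -0.65 -1.09] T [-0.227  0.022  0.014] gap 0.0073
```

Free: side forces are near zero and only the weight remains. I draw it out slowly.

servo_tool --increments '[[[0,0,1.5,0,0,0],[0,0,3,0,0,0],[0,0,5,0,0,0],[0,0,8,0,0,0],[0,0,11,0,0,0],[0,0,14,0,0,0],[0,0,20,0,0,0],[0,0,30,0,0,0],[0,0,45,0,0,0],[0,0,60,0,0,0],[0,0,65,0,0,0],[0,0,65,0,0,0]]]'

```text
time: 16.15
tool_pos: [0.564, 0.1067, 0.1606]
eef_rot: [0.0, 0.987, 0.161, 0.002]
force: [1.4, -0.6, -0.9]
finger_gap: 0.0071
```

```bash
python3 st.py;  python3 - <<'E'
from h import *
s=ctrl.camera("scene");cv2.imwrite("pics/s12.png",cv2.resize(s[100:240,290:480],None,fx=4,fy=4,interpolation=cv2.INTER_CUBIC))
t=cv2.imread("pics/top0.png");h=cv2.cvtColor(t,cv2.COLOR_BGR2HSV);m=cv2.inRange(h,(50,80,40),(80,255,255))
c=max(cv2.findContours(m,0,1)[0],key=cv2.contourArea);b=cv2.boxPoints(cv2.minAreaRect(c))
print(b,[onz("top",p,.025)[:2].round(4) for p in b])
E
```

```text
t 16.15 p [0.564  0.1067 0.1606] ang 0.3229 tilt [0.0042 0.    ] F [ 1.38 -0.6  -0.94] T [-0.014  0.013  0.037] gap 0.0071
[[148.8723  259.39914]
 [169.45866 195.06677]
 [222.54283 212.05371]
 [201.95647 276.38608]] [array([0.4318, 0.4093]), array([0.5962, 0.3615]), array([0.5511, 0.2241]), array([0.3878, 0.2738])]
```

View pics/s12.png

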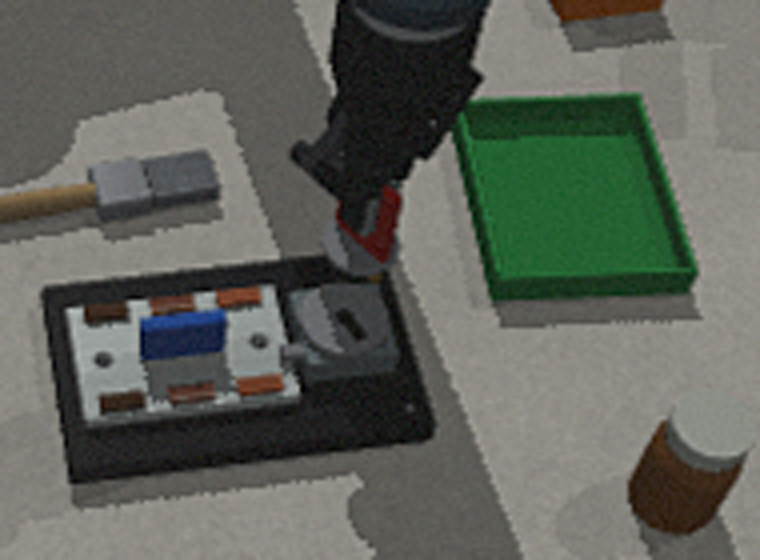

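The key is out (collar and stem above the lock at crop (365,255)), and the bolt stays over the plate at (297,355). The tray centre is (0.492, 0.317) with yaw −0.28. I carry the key there with the thin bow side along the tray's long side.

servo_tool --increments '[[[-5,15,0,0,0,0.07],[-14,40,0,0,0,0.17],[-25,72,0,0,0,0.28],[-36,104,0,0,0,0.39],[-47,136,0,0,0,0.5],[-57,166,0,0,0,0.61],[-65,190,-5,0,0,0.72],[-70,204,-15,0,0,0.82],[-72,210,-25,0,0,0.91],[-72,210,-35,0,0,0.965],[-72,210,-35,0,0,0.965],[-72,210,-35,0,0,0.965]]]'

```text
time: 17.2
tool_pos: [0.4898, 0.3164, 0.122]
eef_rot: [-0.0, 0.8, 0.6, -0.001]
force: [0.1, 0.5, -0.3]
finger_gap: 0.0075
```

```bash
python3 st.py;  python3 - <<'E'
from h import *
s=ctrl.camera("wrist");cv2.imwrite("pics/w13.png",s)
s=ctrl.camera("scene");cv2.imwrite("pics/s13.png",cv2.resize(s[80:220,330:500],None,fx=4,fy=4,interpolation=cv2.INTER_CUBIC))
E
```

```text
t 17.2 p [0.4898 0.3164 0.122 ] ang 1.2863 tilt [-0.0028 -0.0012] F [ 0.09  0.48 -0.33] T [-0.004 -0.053  0.079] gap 0.0075
```

View pics/w13.png

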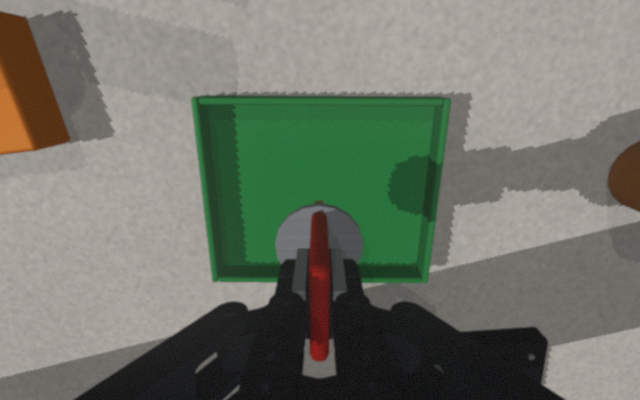

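View pics/s13.png

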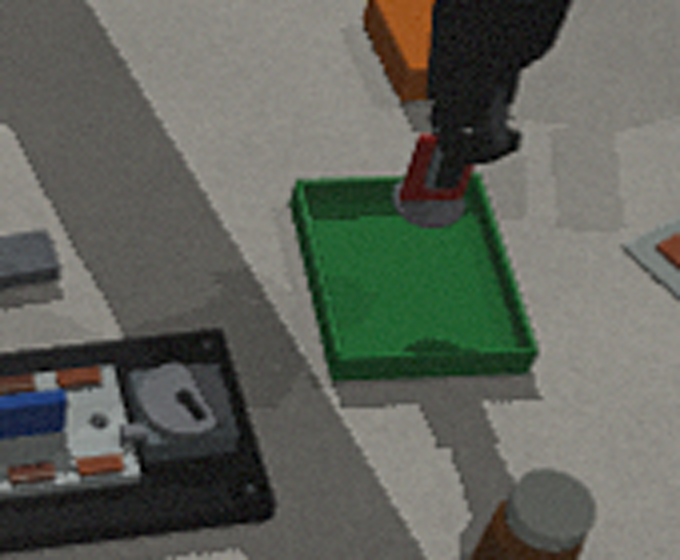

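```bash
python3 - <<'E'
from h import *
o=ctrl.get_obs();q=[onz("wrist",p,.025,o)[:2] for p in[(193,98),(450,98),(428,282),(213,282)]];print(np.round(q,4),np.mean(q,0),o["tool_pos"])
E
```

```text
[[0.4327 0.41  ]
 [0.5939 0.3627]
 [0.5551 0.2285]
 [0.392  0.2764]] [0.493425   0.31941508] [0.49095419 0.31642312 0.12337588]
```

The tray centre agrees within 3 mm. I lower the key to the tray floor.

servo_tool --increments '[[[1,1,-10,0,0,0],[2,2,-28,0,0,0],[2,2,-44,0,0,0],[2,2,-54,0,0,0],[2,2,-59,0,0,0],[2,2,-61,0,0,0],[2,2,-62,0,0,0],[2,2,-62,0,0,0]]]'

```text
time: 17.97
tool_pos: [0.4932, 0.3188, 0.0618]
eef_rot: [0.0, 0.8, 0.6, 0.0]
force: [-0.1, -0.3, -0.9]
finger_gap: 0.0073
```

```bash
python3 st.py
```

```text
t 17.9667 p [0.4932 0.3188 0.0618] ang 1.2876 tilt [0.0009 0.0004] F [-0.11 -0.29 -0.9 ] T [-0.024 -0.01   0.052] gap 0.0073
```

servo_tool --increments '[[[0,0,-1,0,0,0],[0,0,-2,0,0,0],[0,0,-2,0,0,0]]]'

```text
time: 18.22
tool_pos: [0.4934, 0.3189, 0.0602]
eef_rot: [0.0, 0.8, 0.6, 0.001]
force: [-0.5, -0.7, 2.3]
finger_gap: 0.0074
```

servo_tool --increments '[[[0,0,0,0,0,0],[0,0,0,0,0,0],[0,0,0,0,0,0],[0,0,0,0,0,0],[0,0,0,0,0,0],[0,0,0,0,0,0],[0,0,0,0,0,0]]]' --fingers 60

```text
time: 18.8
tool_pos: [0.4927, 0.3187, 0.0592]
eef_rot: [-0.0, 0.8, 0.6, -0.0]
force: [0.4, 0.4, 0.8]
finger_gap: 0.0602
```

```bash
python3 st.py;  python3 - <<'E'
from h import *
s=ctrl.camera("wrist");cv2.imwrite("pics/w14.png",s)
s=ctrl.camera("scene");cv2.imwrite("pics/s14.png",cv2.resize(s[80:220,330:500],None,fx=4,fy=4,interpolation=cv2.INTER_CUBIC))
E
```

```text
t 18.8 p [0.4927 0.3187 0.0592] ang 1.2878 tilt [-0.0001 -0.0001] F [0.37 0.44 0.82] T [-0.023  0.038  0.049] gap 0.0602
```

View pics/w14.png

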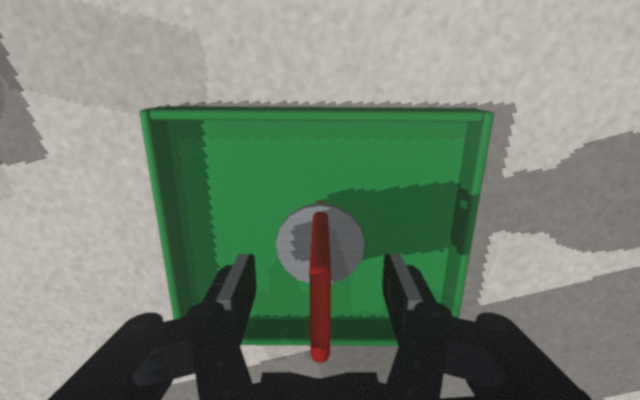

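View pics/s14.png

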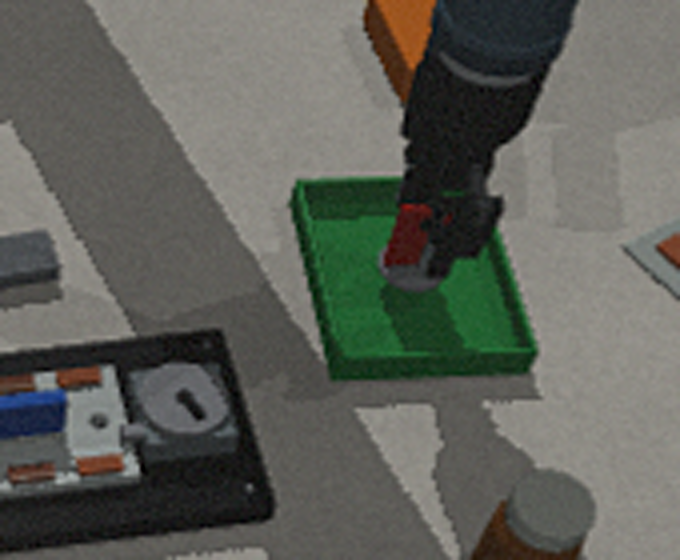

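It stands upright in the middle of the tray (bow at (320,285) between the open fingers). I rise straight up.

servo_tool --increments '[[[0,0,5,0,0,0],[0,0,20,0,0,0],[0,0,45,0,0,0],[0,0,75,0,0,0],[0,0,105,0,0,0],[0,0,125,0,0,0],[0,0,130,0,0,0],[0,0,130,0,0,0],[0,0,130,0,0,0],[0,0,130,0,0,0],[0,0,130,0,0,0],[0,0,130,0,0,0]]]'

```text
time: 19.9
tool_pos: [0.4921, 0.3184, 0.1878]
eef_rot: [-0.0, 0.8, 0.6, -0.001]
force: [-0.7, -0.0, -0.0]
finger_gap: 0.06
```

```bash
python3 st.py;  python3 - <<'E'
from h import *
s=ctrl.camera("wrist");cv2.imwrite("pics/w15.png",s)
s=ctrl.camera("scene");cv2.imwrite("pics/s15.png",s[60:340,120:520].repeat(2,0).repeat(2,1))
s=ctrl.camera("top");cv2.imwrite("pics/t15.png",s)
E
```

```text
t 19.9 p [0.4921 0.3184 0.1878] ang 1.2877 tilt [-0.0027 -0.0011] F [-0.69 -0.03 -0.03] T [ 0.047  0.02  -0.025] gap 0.06
```

View pics/w15.png

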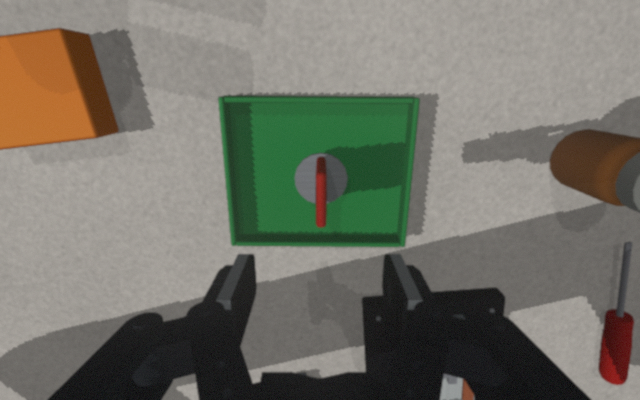

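View pics/s15.png

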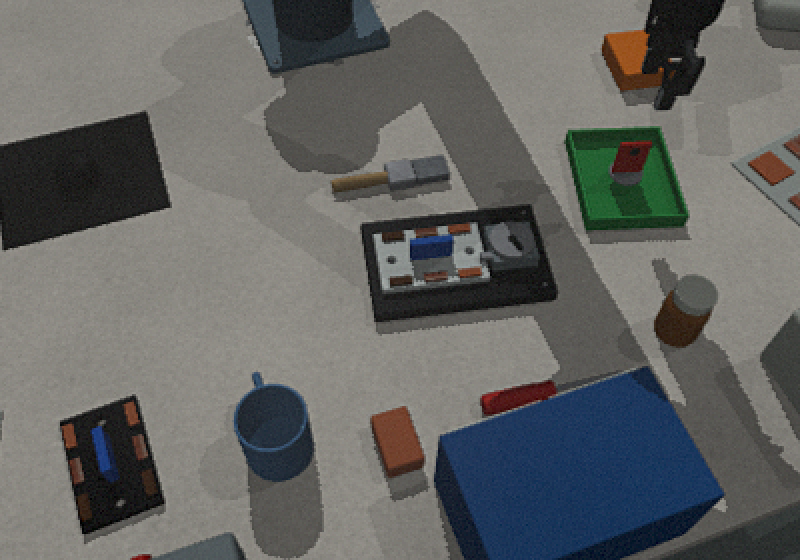

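View pics/t15.png

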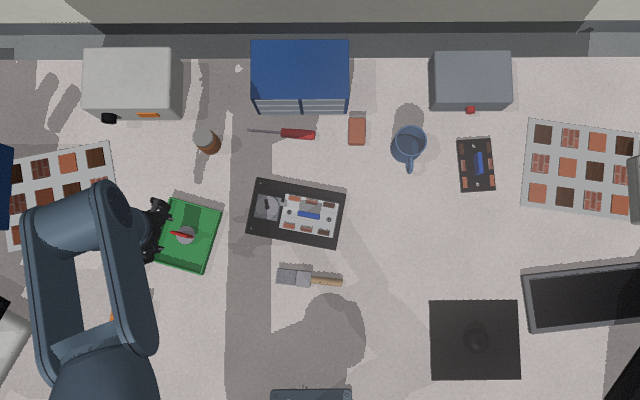

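The key stands still in the tray, the plate is locked and the bystanders are where they were. One numeric check of the bolt and plate before handing in.

```bash
python3 - <<'E'
from h import *
t=cv2.imread("pics/t15.png");cv2.imwrite("pics/t15c.png",cv2.resize(t[170:255,240:350],None,fx=7,fy=7,interpolation=cv2.INTER_CUBIC))
E
```

```text
(no output)
```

View pics/t15c.png

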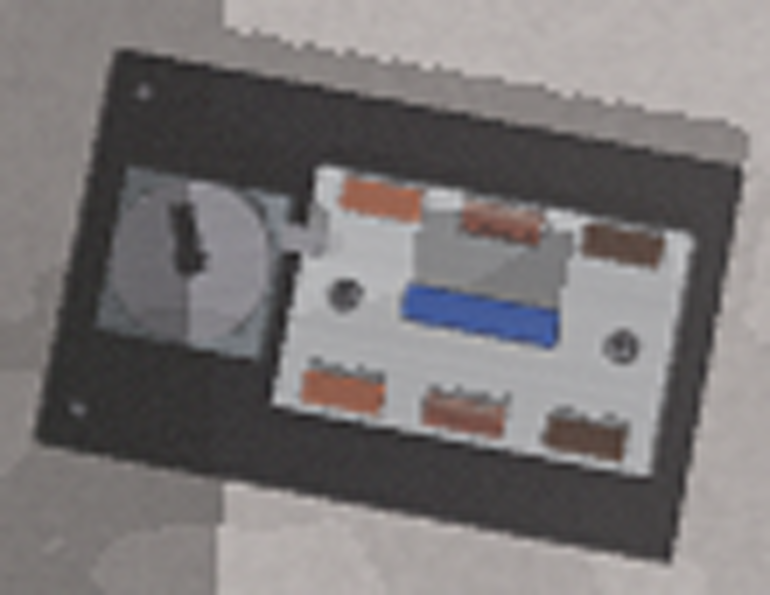

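```bash
python3 - <<'E'
from h import *
f=lambda p:(240+p[0]/7-.43,170+p[1]/7-.43)
u=np.array([.1954,.9807]);S=np.array([.5403,.0021])
for n,p,z in(("tip",(326,236),.036),("edge a",(316,168),.03),("edge b",(274,405),.03),("pin1",(345,293),.028),("pin2",(621,346),.028)):
    P=onz("top",f(p),z)[:2];print(n,((P-S)@u*1000).round(1))
ctrl.sign_off()
E
```

```text
tip 62.6
edge a 71.8
edge b 69.7
pin1 52.4
pin2 -50.7
the job is handed in; nothing more can be done
```

The job is done and handed in at about 20 s of robot time; `sign_off` gives no verdict, so the result below rests on my own checks.

- **Plate:** I picked the aluminium plate by its grip bar and set it on both pins. It met the seat at exactly the predicted height, and both pins show in the holes in the last pictures.
- **Lock:** I turned the key clockwise until the torque jumped to 0.26 N m at the plug's stop. The bolt tip measured 62.6 mm from the seat centre in the last top picture, where 62 mm means fully out. It overlaps the plate's edge by about 7–8 mm.
- **Key:** Turning back under a light pull, I found the notch at about 0.5 rad of key turn. The key came out freely and now stands upright near the middle of the green tray, with the open gripper clear above it.
- **Other things on the table:** compared by eye in the pictures, none of the bystanders has moved.
- **Small disagreements:** Two plate corners put its edge at 71.8 and 69.7 mm (70 expected), and the pins came out at 52.4 and −50.7 mm (±52 expected). All are within the roughly 2 mm camera calibration.

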